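Open the mineral specimen drawer by its hidden catch

ROBOT

A 7-joint arm with a two-finger parallel gripper is mounted at the origin on the work surface. World frame = base frame: x ahead of the robot, y to its left, z up, the work surface at z = 0. Lengths are in mm, angles in rad, forces in N, time in s.
With the tool pointing down it reaches from about 350 to 900 mm from the base axis. Payload 7.2 kg.
Tool frame: the origin (TCP) lies midway between the tips of the shut fingers; the grasp point (between the pads) lies 19 mm behind it (r.pinch_z is the z of the grasp point in the tool frame, in mm); z points along the fingers, y is the direction in which the jaws open and shut (so a half turn about z gives the same grasp; the last joint's range is limited). The gripper opens to 85 mm and grips with 20 to 120 N. Pads are 22 mm wide; open, the fingers measure 114 mm over their backs; the gripper's body (76 mm by 85 mm) begins 54 mm behind the grasp point. The pads swing forward as they close: fully open they stand 13 mm farther back than shut.
Start: joints at [-1.39, 0.411, -0.013, 1.596, 0.006, 1.134, -0.082], TCP at [153.91, 605.756, 231.297] pointing down, gripper open.
Joint ranges: [-2.95, 2.95], [-0.29, 1.99], [-1.47, 1.44], [0.14, 2.54], [-1.03, 4.17], [0.13, 1.85], [-2.86, 2.86]. Speed limits (rad/s): [2.39, 2.39, 3.01, 3.01, 3.14, 3.14, 3.14].

INTERFACE

Orientations are given as a unit quaternion [w, x, y, z].
In Python, from workcell import r gives the robot as it stands. The module is installed in compiled form; this text tells all that it offers.
- The arm moves only by the shell command python3 -m inch 'ROWS' [FORCE]. ROWS is JSON, a list that holds one entry, the list of rows, each a list of 5 numbers: the shift along the world's x, y, z in mm, then the turn about the world's z in degrees, then the opening, from -1 (shut) to 1 (fully open), so that 0 is half open. A call has 1 to 5 rows; each row shifts and turns the commanded pose from where the row before left it; what a row does not reach is not made up. A row lasts 1/10 s, in which the tool goes at most 50 mm and 8.59 degrees, less where a joint would pass 70% of its speed; a pose out of reach is approached as far as the arm can. A call is refused whole if a number of a shift passes 50 or a number of a turn 8.59, either way. A call with a gripper value outside its range is refused whole. The fingers move at their own pace and stop on an object; FORCE is the grip in N (left out, the last holds). Time passes only in rows, so rows that do not move let the fingers close. It gives the time, the measured TCP pose, the force and the opening at its end, in the units of the state.
- r.get_state(): the state, without advancing time (a new reading comes with each control period).
- r.capture(name): name is "scene" or "top" or "wrist"; returns a dict with "pixels" (384x512x3 uint8, red, green, blue), "depth" (384x512 float32, mm along the optical axis (not along the pixel's ray), 0 where there is no reading), "K" (3x3 intrinsics, pixels), "cam_to_world" (4x4, takes a point from camera to world coordinates); the wrist camera has in their place "tool_from_camera" (4x4, takes a point from camera to tool coordinates, whose origin is the TCP and whose axes are the flange's). Camera axes: x right, y down, z forward; pixel columns grow to the right and rows downward; lengths in mm; the calibration is good to about 2 mm. A picture is of the moment at which its call begins: read the wrist's pose just before it.
- r.job_done(): hands the job in, once; it reports no verdict.
Trained networks look in a picture, given as the dict that the camera call returned (one of the last four; its "shot" number tells which), for a name from the list of things; names that differ only in an ending like _2 or _b are one class to them, and where a whole thing is asked for, a point or a joint stands for the part that bears it (a point fixed in the world has none). Each returns a list of dicts, best first, with "confidence" (0 to 1); they miss things now and then, are a little off and sometimes report something else, mostly with a low value. They report only what shows in the picture. A call takes as long as a camera call.
- r.silhouettes(picture, label): "region" (384x512 bool, what is visible of it) and "at" ([column, row] in pixels, amid what is visible of it).
The state is a dict: "clock": time; "joints": joint angles; "joint_velocities": joint speeds; "effort": joint torques, N m; "position": TCP position; "orientation": TCP orientation; "force": force on the tool from outside, world axes, zero at the start; "moment": the same for the moment, N m; "finger_gap": opening from 0.0 (shut) to 1.0 (fully open).
Only numpy, scipy, OpenCV 4.12 (cv2) and the standard library are available. Lean on these libraries where they do the work, as an engineer would, in place of code of your own. Each camera call takes 0.05 s, during which the arm holds its last target. There are 200 camera calls.

TASK

The specimen drawer of the grey bench cabinet has no handle: it is let out by a hidden catch under a flush sprung shutter somewhere along the sunken ledge at the front of the cabinet's top. With closed fingertips, start at one end of the ledge and slide along it pressing only lightly until the tips drop into the recess, press the catch there, gently, so that the drawer springs out a little, then draw the drawer out at least 12 cm and let go of it. Never press hard on the cabinet while the drawer is shut, and leave the jar, the dish and the bottle alone.

Things in the scene. Friction and masses are not known exactly. Their poses are not given: they have to be found in the camera images.
- cabinet: Grey steel bench cabinet, fixed, 260 (its x) x 450 (y) x 100 mm high. Origin: centre of its underside, on the table; x points from front to back, away from the robot; y along its front to the left; z up. The carcass front is at x = -130 mm. The recess is a pit in the ledge with rigid upright walls; closed fingertips wholly over its shutter sink 8 mm until they meet the catch plate.
- ledge_mid (a point): Middle of the ledge, on its surface. Ledge: sunken strip 50 (x) x 240 mm (y) at the cabinet's front, z = 92 mm, with 8 mm high steps up at its back and both ends, open to the front. The shutter, flush, grey, 56 mm along y and as wide as the ledge (3 mm front lip), has its centre within 50 mm of here along y, unmeasured. It yields to 1.5 N, 2.4 N at 8 mm; all else is rigid. Axes as cabinet's.
- catch (a joint): Catch plate in the recess, below the shutter: how far it is pressed down (m), 0 at rest, at most 0.0065. It starts to move at about 6 N and takes 10 N at full depth; the shutter adds about 3 N. At 4 to 5 mm it lets the drawer go; released, it springs back. Pressing with 30 N or more harms the cabinet.
- drawer (a joint): How far the drawer is out (m): 0 shut and latched, at most 0.150. It slides along the cabinet's -x. Once unlatched, a spring drives it out to about 0.05; from there it moves against about 1.5 N of friction and some damping, and stays where it is left.
- drawer_front (a point): Middle of the upper edge of the drawer's white front panel, mid-thickness; axes as the cabinet's. Panel: 12 mm thick (x), 430 mm wide (y), z = 6 to 88 mm, lying on the outside of the carcass front when shut. Sprung out, it leaves a gap of about 50 mm behind it, to grip it across its thickness or hook it from above. Behind it an open tray; stones in it stay below z = 45 mm.
- jar: Small amber glass jar, 48 mm across, 45 mm high, standing on the rear part of the cabinet's top (bystander). Origin: centre of its underside.
- dish: White ceramic dish, 80 mm across, 18 mm high, on the rear part of the cabinet's top (bystander). Origin: centre of its underside.
- bottle: White plastic bottle with a black cap, 52 mm across, 110 mm high, on the table to the left of the drawer's path (bystander). Origin: centre of its underside.

How it is judged (in metres and radians):
On the way, in this order (a step that is already met when the one before it is completed fails the run):
1. the fingertips bear on the cabinet while the catch is still at rest and the drawer shut (contact force between the fingers and anything else above 0.3 N and value of joint catch below 0.001 m and value of joint drawer below 0.01 m), for 0.4 s.
2. the catch is pressed down by the fingers (value of joint catch above 0.0035 m and contact force between the fingers and anything else above 2 N), for 0.02 s.
3. the drawer has sprung out (value of joint drawer above 0.035 m), for 0.1 s.
At the end, for the whole second after the job is handed in: The drawer is at least 120 mm out, at rest and let go; the catch is released (pressed less than 1.5 mm); jar, dish and bottle are within 30 mm of where they stood (value of joint drawer above 0.12 m and velocity of joint drawer between -0.01 and 0.01 m/s and value of joint catch below 0.0015 m and distance of each of jar, dish, bottle from where it was at the start of the episode below 0.03 m); the robot touches nothing.
It fails at once if the fingers press on the cabinet with more than 30 N while the drawer is still shut (contact force between the fingers and anything else above 30 N and value of joint drawer below 0.02 m).
It fails at once if jar, dish or bottle is moved by more than 30 mm or tipped (distance of any of jar, dish, bottle from where it was at the start of the episode above 0.03 m or angle between any of jar, dish, bottle's own z axis and vertical above 0.35 rad).
It also fails if it takes over 70 s, if anything falls off the work surface, if the arm or the gripper's body presses on something with over 40 N, if the wrist force passes 120 N, or if a joint passes its speed limit or range.

## Working session

There is one attempt and no reset: what is moved stays moved. The work goes in short steps, Python scripts to look and compute and a shell command to move; the robot and the scene stay as the last step left them, time stands still between calls to the robot, and variables do not carry over. Pictures are saved under pics/ and viewed, about 8 in all and at most 12, crops included, and the job is handed in when it is done.

```bash
mkdir -p pics
cat > h.py <<'E'
import numpy as np,cv2
from workcell import r
def world(c,m):
    v,u=np.nonzero(m&(c['depth']>0)); d=c['depth'][v,u]; K=c['K']
    p=np.stack([(u-K[0,2])/K[0,0]*d,(v-K[1,2])/K[1,1]*d,d,np.ones_like(d)])
    return (c['cam_to_world']@p)[:3].T
def save(c,n): cv2.imwrite('pics/'+n,c['pixels'][:,:,::-1])
E
python3 - <<'E'
from h import *
np.set_printoptions(precision=1,suppress=True)
s=r.get_state(); print(s)
for n in('scene','top'):
    c=r.capture(n); save(c,n+'0.png')
    for l in('cabinet','drawer_front','jar','dish','bottle'):
        for d in r.silhouettes(c,l)[:1]:
            p=world(c,d['region']); print(n,l,d['confidence'],d['at'],len(p),np.median(p,0),np.percentile(p,2,axis=0),np.percentile(p,98,axis=0))
    np.save(n+'.npy',world(c,c['depth']>0))
    cv2.imwrite('pics/x.png',c['pixels'])
import cv2
a=cv2.imread('pics/scene0.png');b=cv2.imread('pics/top0.png')
cv2.imwrite('pics/both.png',np.vstack([a,b])[:, :] if 0 else cv2.resize(np.hstack([a,b]),(800,300)))
E
```

```text
{'clock': 0.0, 'joints': array([-1.4,  0.4, -0. ,  1.6,  0. ,  1.1, -0.1]), 'joint_velocities': array([ 0.,  0., -0.,  0.,  0., -0., -0.]), 'effort': array([ -0. , -60.1,   0.7, -29.9,   0. ,   0. ,  -0. ]), 'position': array([153.8, 605.3, 230.4]), 'orientation': array([-0. ,  0.1,  1. , -0. ]), 'force': array([ 0.3, -0. ,  0.3]), 'moment': array([ 0. , -0. ,  0.1]), 'finger_gap': 0.9988749475356755}
scene cabinet 0.61 [132.2, 245.3] 28816 [840.4  -2.   98.7] [ 638.6 -254.     5.3] [886.6 176.1 100.7]
scene jar 0.77 [161.0, 217.0] 908 [805.3  41.5 132.2] [763.   15.9  99.5] [816.8  57.9 145.3]
scene dish 0.68 [72.4, 200.9] 873 [ 773.2 -152.5  111.8] [ 744.3 -180.4  103.5] [ 815.2 -109.5  117.9]
scene bottle 0.82 [369.1, 171.1] 846 [423.5 389.   54.2] [402.5 366.    2.4] [432.2 414.1 108.7]
top cabinet 0.58 [334.3, 137.0] 17313 [741.9 -43.5  99.9] [ 610.6 -265.7   48.4] [878.1 166.1 103.7]
top drawer_front 0.57 [339.4, 183.9] 1644 [613.2 -47.8  85.8] [ 608.5 -257.2    3.2] [624.9 154.8  91.8]
top jar 0.67 [302.8, 112.9] 350 [785.   37.3 143.9] [769.3  17.7 110.7] [809.5  56.3 148.3]
top dish 0.92 [377.0, 117.2] 769 [ 779.8 -148.5  112.4] [ 743.  -180.8  103.3] [ 813.  -111.9  120. ]
top bottle 0.93 [160.1, 274.0] 410 [406.3 378.9  78.8] [383.2 364.2  17.7] [425.8 403.5 111.9]
```

View pics/both.png

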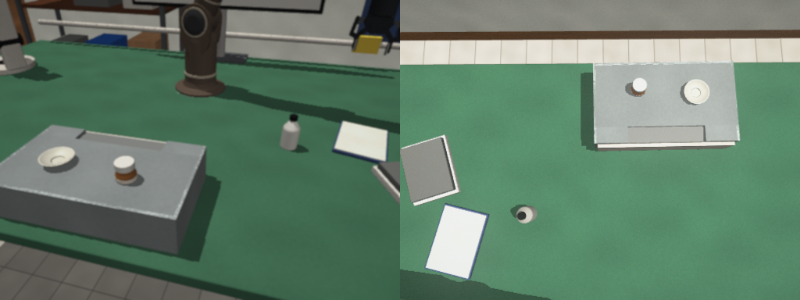

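Run:
```python
from h import *
np.set_printoptions(precision=1,suppress=True)
for n in('scene','top'):
    p=np.load(n+'.npy')
    t=p[(p[:,2]>97)&(p[:,2]<104)&(p[:,0]>600)&(p[:,0]<920)&(abs(p[:,1]+45)<260)]
    rc=cv2.minAreaRect(t[:,:2].astype(np.float32)); print(n,'rect',rc,np.median(t[:,2]))
    m=p[(p[:,0]>605)&(p[:,0]<720)&(p[:,1]>-250)&(p[:,1]<160)]
    # height map rows along front
    for x in range(606,702,8):
        print(x,[int(round(np.median(q[:,2]))) if len(q:=m[(abs(m[:,0]-x)<4)&(abs(m[:,1]-y)<8)]) else -1 for y in range(-240,160,16)])
```

```text
scene rect ((754.8079833984375, -49.827789306640625), (263.2102355957031, 451.250732421875), 0.62958163022995) 99.33907214394713
606 [-752, -751, -751, -752, -752, -753, -751, -752, -750, -1, -1, -1, -1, -1, -1, -1, -1, -1, -1, -1, -1, -1, -1, -1, -1]
614 [-751, -752, -751, -752, -750, -749, -751, 87, 88, 87, 87, 87, 87, 87, 86, 87, 87, 88, 87, 87, -1, -1, -1, -1, -1]
622 [-752, -750, -751, -752, -750, -747, 87, 89, 88, 89, 89, 90, 90, 91, 91, 91, 90, 91, 91, 91, 99, 99, 99, 99, 99]
630 [-748, -746, 98, 99, 98, 91, 91, 91, 91, 91, 91, 92, 91, 91, 91, 91, 91, 92, 91, 91, 99, 99, 100, 99, 99]
638 [98, 99, 99, 99, 98, 91, 91, 91, 92, 91, 91, 91, 91, 92, 91, 91, 91, 91, 91, 91, 99, 99, 99, 99, 99]
646 [99, 99, 99, 99, 99, 91, 91, 91, 92, 91, 91, 91, 91, 91, 91, 91, 91, 91, 91, 92, 99, 99, 99, 99, 99]
654 [99, 100, 99, 99, 98, 91, 91, 91, 91, 91, 91, 91, 92, 91, 91, 91, 91, 91, 91, 92, 99, 99, 99, 99, 99]
662 [99, 99, 99, 99, 99, 91, 91, 92, 91, 91, 91, 92, 91, 92, 91, 92, 92, 92, 91, 92, 99, 99, 99, 99, 99]
670 [99, 99, 100, 99, 99, -1, -1, -1, -1, -1, -1, -1, -1, -1, 98, 99, 98, 99, 99,
[... 1149 characters left out ...]
, 99, 91, 93, 93, 92, 92, 92, 92, 92, 92, 93, 92, 93, 92, 92, 93, 101, 99, 99, 100, 100]
662 [100, 100, 100, 100, 100, 93, 92, 92, 92, 92, 93, 92, 92, 92, 92, 93, 92, 92, 93, 93, 100, 100, 100, 101, 99]
670 [100, 100, 101, 100, 100, 92, 93, 92, 93, 93, 93, 92, 92, 94, 93, 93, 94, 93, 92, 94, 100, 100, 100, 100, 101]
678 [100, 100, 100, 100, 100, 100, 100, 99, 99, 100, 100, 100, 101, 99, 99, 100, 99, 100, 100, 101, 99, 100, 100, 101, 101]
686 [100, 101, 100, 101, 100, 100, 101, 101, 100, 100, 100, 100, 100, 100, 101, 100, 101, 100, 101, 100, 100, 100, 100, 99, 100]
694 [100, 100, 100, 100, 100, 100, 100, 101, 101, 100, 101, 101, 101, 100, 100, 101, 101, 100, 100, 101, 100, 100, 100, 100, 100]
```

Two views (1 picture): the cabinet is bare and the ledge sits at the front, seen from above at roughly cols 628–705, row 133. The bottle is at (525, 214). The cabinet fit is centre (754, −50), yaw about 0.65°, which puts ledge_mid at about (649, −51).

```bash
python3 - <<'E'
from h import *
from scipy.spatial.transform import Rotation as R
s=r.get_state();q=s['orientation'];print(q,R.from_quat(np.r_[q[1:],q[0]]).as_matrix().round(3),s['clock'])
E
python3 -m inch '[[[33,-37,0,0,-1],[33,-37,0,0,-1],[33,-37,0,0,-1],[33,-37,0,0,-1],[33,-37,0,0,-1]]]'
```

```text
[6.97091568e-06 1.24088624e-01 9.92271139e-01 2.90309578e-05] [[-0.969  0.246  0.   ]
 [ 0.246  0.969  0.   ]
 [-0.     0.    -1.   ]] 0.6
clock: 1.1
position: [320.0, 419.2, 231.6]
orientation: [0.0, 0.124, 0.992, 0.0]
force: [0.6, -0.4, 0.1]
finger_gap: 0.145
```

```bash
python3 -m inch '[[[33,-37,0,-8.3,-1],[33,-37,0,-8.3,-1],[33,-37,0,-8.3,-1],[33,-37,0,-8.3,-1],[33,-37,0,-8.3,-1]]]'
python3 -m inch '[[[33,-37,0,-8.3,-1],[33,-37,0,-8.3,-1],[33,-37,0,-8.3,-1],[33,-37,0,-8.3,-1],[33,-37,0,0,-1]]]'
```

```text
clock: 1.6
position: [485.1, 234.1, 231.8]
orientation: [0.0, 0.47, 0.883, 0.001]
force: [0.3, 0.8, 0.2]
finger_gap: -0.001
clock: 2.1
position: [650.1, 49.6, 231.4]
orientation: [0.0, 0.702, 0.712, 0.0]
force: [0.7, 0.5, 0.5]
finger_gap: -0.001
```

```bash
python3 -c "
from h import *
s=r.get_state();q=s['orientation'];print(s,2*np.degrees(np.arctan2(q[2],q[1]))-90)"
```

```text
{'clock': 2.1, 'joints': array([-0.49417058,  0.4872905 ,  0.50452057,  1.55179198, -0.24887784,
        1.16646821,  0.07350401]), 'joint_velocities': array([ 0.81152657,  0.53651006,  0.01081117, -0.77391975, -0.23808182,
        0.29538868,  0.88586384]), 'effort': array([ -2.75243305, -64.34922695,  10.08739203, -25.34882426,
         0.50084062,  -0.3391567 ,  -2.86528453]), 'position': array([650.0661317 ,  49.57033562, 231.44207122]), 'orientation': array([9.91536420e-05, 7.02072625e-01, 7.12105316e-01, 1.93804032e-04]), 'force': array([0.65795741, 0.5047247 , 0.50979438]), 'moment': array([ 0.03239973, -0.03940696, -0.03789808]), 'finger_gap': -0.0011624893718199128} 0.8129404401981475
```

```bash
python3 -m inch '[[[0,0,-35,0,-1],[0,0,-40,0,-1],[0,0,-35,0,-1],[0,0,-18,0,-1],[0,0,0,0,-1]]]'
python3 -m inch '[[[0,0,-4,0,-1],[0,0,-2,0,-1],[0,0,0,0,-1]]]'
```

```text
clock: 2.6
position: [646.9, 50.8, 100.2]
orientation: [-0.002, 0.701, 0.714, -0.002]
force: [0.3, -1.6, 1.0]
finger_gap: -0.003
clock: 2.9
position: [649.5, 50.9, 98.4]
orientation: [0.0, 0.701, 0.714, 0.001]
force: [0.6, 0.4, 0.7]
finger_gap: -0.001
```

```bash
python3 -m inch '[[[0,0,-2,0,-1],[0,0,-1,0,-1],[0,0,0,0,-1],[0,0,0,0,-1]]]'
python3 -m inch '[[[0,0,-1,0,-1],[0,0,0,0,-1],[0,0,0,0,-1]]]'
```

```text
clock: 3.3
position: [648.9, 50.8, 94.4]
orientation: [0.0, 0.701, 0.714, 0.0]
force: [-0.1, -0.2, -0.2]
finger_gap: 0.001
clock: 3.6
position: [648.9, 50.7, 93.2]
orientation: [-0.0, 0.701, 0.714, -0.0]
force: [-0.3, -0.9, 0.2]
finger_gap: 0.001
```

```bash
for i in 1 2; do :; done
python3 -m inch '[[[0,0,-0.7,0,-1],[0,0,0,0,-1],[0,0,0,0,-1]]]'
python3 -m inch '[[[0,0,-0.7,0,-1],[0,0,0,0,-1],[0,0,0,0,-1]]]'
```

```text
clock: 3.9
position: [648.9, 50.7, 92.5]
orientation: [0.0, 0.701, 0.714, -0.0]
force: [-0.8, -0.6, -1.2]
finger_gap: 0.003
clock: 4.2
position: [649.0, 50.7, 92.2]
orientation: [0.0, 0.701, 0.713, 0.0]
force: [-1.7, -0.1, 3.6]
finger_gap: -0.004
```

```bash
python3 -m inch '[[[0,0,-0.5,0,-1],[0,0,0,0,-1],[0,0,0,0,-1]]]'
python3 -m inch '[[[0,-5,0,0,-1],[0,-5,0,0,-1],[0,0,0,0,-1]]]'
```

```text
clock: 4.5
position: [649.0, 50.8, 92.2]
orientation: [0.0, 0.701, 0.714, 0.0]
force: [-2.5, 0.5, 8.1]
finger_gap: 0.006
clock: 4.8
position: [649.7, 41.3, 92.2]
orientation: [0.0, 0.701, 0.714, 0.001]
force: [-0.4, 0.8, 6.4]
finger_gap: -0.005
```

```bash
python3 -m inch '[[[0,-5,0,0,-1],[0,-5,0,0,-1],[0,0,0,0,-1]]]'
python3 -m inch '[[[0,-5,0,0,-1],[0,-5,0,0,-1],[0,0,0,0,-1]]]'
python3 -m inch '[[[0,-5,0,0,-1],[0,-5,0,0,-1],[0,0,0,0,-1]]]'
```

```text
clock: 5.1
position: [649.8, 31.4, 92.2]
orientation: [0.0, 0.701, 0.714, 0.001]
force: [-0.6, 1.2, 5.7]
finger_gap: 0.0
clock: 5.4
position: [649.8, 21.4, 92.2]
orientation: [0.0, 0.701, 0.714, 0.001]
force: [0.3, 2.5, 6.5]
finger_gap: -0.001
clock: 5.7
position: [649.8, 11.4, 92.2]
orientation: [0.0, 0.701, 0.714, 0.001]
force: [-0.9, 2.4, 6.1]
finger_gap: -0.004
```

```bash
python3 -m inch '[[[0,-5,0,0,-1],[0,-5,0,0,-1],[0,0,0,0,-1]]]'
python3 -m inch '[[[0,-5,0,0,-1],[0,-5,0,0,-1],[0,0,0,0,-1]]]'
```

```text
clock: 6.0
position: [649.8, 1.4, 92.2]
orientation: [0.0, 0.701, 0.714, 0.001]
force: [0.3, 1.8, 6.8]
finger_gap: -0.002
clock: 6.3
position: [649.8, -8.6, 92.2]
orientation: [0.0, 0.701, 0.714, 0.001]
force: [0.2, 1.6, 7.0]
finger_gap: 0.0
```

```bash
python3 -m inch '[[[0,-5,0,0,-1],[0,-5,0,0,-1],[0,0,0,0,-1]]]'
python3 -m inch '[[[0,-5,0,0,-1],[0,-5,0,0,-1],[0,0,0,0,-1]]]'
```

```text
clock: 6.6
position: [649.8, -18.6, 92.2]
orientation: [0.0, 0.701, 0.714, 0.001]
force: [0.1, 1.5, 5.7]
finger_gap: 0.0
clock: 6.9
position: [649.8, -28.6, 92.2]
orientation: [0.0, 0.701, 0.714, 0.001]
force: [-0.6, 2.0, 6.2]
finger_gap: 0.003
```

```bash
python3 -m inch '[[[0,-5,0,0,-1],[0,-5,0,0,-1],[0,0,0,0,-1]]]'
python3 -m inch '[[[0,-5,0,0,-1],[0,-5,0,0,-1],[0,0,0,0,-1]]]'
```

```text
clock: 7.2
position: [649.8, -38.6, 92.2]
orientation: [0.0, 0.701, 0.714, 0.001]
force: [0.6, 1.7, 6.4]
finger_gap: -0.0
clock: 7.5
position: [649.8, -48.6, 92.2]
orientation: [0.0, 0.701, 0.714, 0.001]
force: [-0.4, 1.7, 6.8]
finger_gap: 0.004
```

```bash
python3 -m inch '[[[0,-5,0,0,-1],[0,-5,0,0,-1],[0,0,0,0,-1]]]'
python3 -m inch '[[[0,-5,0,0,-1],[0,-5,0,0,-1],[0,0,0,0,-1]]]'
```

```text
clock: 7.8
position: [648.9, -60.2, 91.4]
orientation: [0.0, 0.701, 0.713, -0.0]
force: [0.6, -0.2, 0.3]
finger_gap: 0.002
clock: 8.1
position: [648.7, -70.7, 91.3]
orientation: [0.0, 0.701, 0.713, -0.0]
force: [-0.2, -0.9, 1.8]
finger_gap: -0.001
```

```bash
python3 -m inch '[[[0,0,-2,0,-1],[0,0,-2,0,-1],[0,0,-1,0,-1],[0,0,0,0,-1]]]'
python3 -m inch '[[[0,0,-2,0,-1],[0,0,0,0,-1],[0,0,0,0,-1]]]'
```

```text
clock: 8.5
position: [648.9, -69.4, 86.2]
orientation: [0.0, 0.701, 0.714, -0.0]
force: [-0.3, -1.1, 2.0]
finger_gap: -0.0
clock: 8.8
position: [648.9, -69.3, 84.4]
orientation: [0.0, 0.701, 0.714, 0.0]
force: [-0.9, -1.8, 2.3]
finger_gap: 0.007
```

Into the recess: 8 mm drop at about 2.3 N. Now pressing the catch, gently.

```bash
python3 -m inch '[[[0,0,-1,0,-1],[0,0,0,0,-1],[0,0,0,0,-1]]]'
python3 -m inch '[[[0,0,-1,0,-1],[0,0,-0.5,0,-1],[0,0,0,0,-1]]]'
```

```text
clock: 9.1
position: [649.0, -69.3, 84.1]
orientation: [0.0, 0.701, 0.713, 0.0]
force: [-2.7, -0.7, 8.4]
finger_gap: 0.0
clock: 9.4
position: [649.0, -69.3, 83.2]
orientation: [-0.0, 0.701, 0.713, 0.0]
force: [-4.5, -0.8, 11.2]
finger_gap: -0.003
```

```bash
python3 -m inch '[[[0,0,-1,0,-1],[0,0,-0.5,0,-1],[0,0,0,0,-1]]]'
```

```text
clock: 9.7
position: [649.0, -69.3, 81.7]
orientation: [0.0, 0.701, 0.713, 0.0]
force: [-4.6, -1.0, 12.6]
finger_gap: -0.003
```

```bash
python3 -m inch '[[[0,0,-1,0,-1],[0,0,-0.5,0,-1],[0,0,0,0,-1]]]'
python3 -m inch '[[[0,0,-1,0,-1],[0,0,0,0,-1],[0,0,0,0,-1]]]'
python3 - <<'E'
from h import *
c=r.capture('top'); d=r.silhouettes(c,'drawer_front')
for e in d[:1]:
    p=world(c,e['region']); print(e['confidence'],np.median(p,0),np.percentile(p,[2,98],axis=0))
p=world(c,c['depth']>0)
for x in range(550,640,6):
    q=p[(abs(p[:,0]-x)<3)&(abs(p[:,1]-50)<60)]; print(x,np.percentile(q[:,2],[10,50,90]).round() if len(q) else 0)
E
```

```text
clock: 10.0
position: [649.1, -69.3, 80.1]
orientation: [0.0, 0.701, 0.713, 0.0]
force: [-1.9, -1.5, 10.3]
finger_gap: 0.003
clock: 10.3
position: [649.1, -69.3, 79.1]
orientation: [0.0, 0.701, 0.714, 0.0]
force: [-3.7, -0.9, 10.5]
finger_gap: -0.001
0.58 [591.87026952  27.89019481  26.99533158] [[ 557.86000467 -105.76456505   21.29424133]
 [ 627.21634829  154.4756556    90.00119931]]
550 [ -1. 515. 562.]
556 [ -1.  44. 552.]
562 [ 49.  89. 547.]
568 [ 86.  89. 539.]
574 [502. 527. 537.]
580 [ 24.  27. 523.]
586 [ 24.  27. 515.]
592 [ 24.  28. 502.]
598 [ 24.  27. 488.]
604 [ 23.  27. 473.]
610 [ 24.  26. 441.]
616 [24. 26. 29.]
622 [24. 76. 95.]
628 [ 25.  92. 100.]
634 [ 90.  93. 101.]
```

```bash
python3 -m inch '[[[0,0,8,0,-1],[0,0,15,0,-1],[0,0,25,0,-1],[0,0,0,0,-1]]]'
python3 -m inch '[[[-25,10,0,0,-1],[-26,9,0,0,-1],[0,0,0,0,-1],[0,0,0,0,-1]]]'
```

```text
clock: 10.8
position: [650.8, -69.2, 129.5]
orientation: [0.002, 0.701, 0.714, 0.002]
force: [0.8, -0.1, -0.3]
finger_gap: 0.004
clock: 11.2
position: [597.9, -49.5, 126.1]
orientation: [-0.0, 0.7, 0.714, 0.0]
force: [0.4, -0.5, 1.0]
finger_gap: -0.001
```

```bash
python3 -m inch '[[[0,0,-20,0,-1],[0,0,-20,0,-1],[0,0,-15,0,-1],[0,0,-8,0,-1],[0,0,0,0,-1]]]'
python3 -m inch '[[[-5,0,0,0,-1],[-5,0,0,0,-1],[-5,0,0,0,-1],[-5,0,0,0,-1],[0,0,0,0,-1]]]'
```

```text
clock: 11.7
position: [597.5, -50.4, 61.7]
orientation: [-0.001, 0.701, 0.713, -0.001]
force: [0.9, 0.1, 0.2]
finger_gap: 0.005
clock: 12.2
position: [577.3, -50.3, 63.4]
orientation: [-0.0, 0.701, 0.713, 0.0]
force: [-0.9, 0.6, 0.3]
finger_gap: 0.001
```

```bash
python3 -m inch '[[[-8,0,0,0,-1],[-8,0,0,0,-1],[-8,0,0,0,-1],[-8,0,0,0,-1],[-8,0,0,0,-1]]]'
python3 -m inch '[[[-8,0,0,0,-1],[-8,0,0,0,-1],[-8,0,0,0,-1],[-5,0,0,0,-1],[0,0,0,0,-1]]]'
python3 - <<'E'
from h import *
c=r.capture('top'); save(c,'top1.png')
p=world(c,c['depth']>0)
for x in range(460,580,6):
    q=p[(abs(p[:,0]-x)<3)&(abs(p[:,1]-80)<50)]; print(x,np.percentile(q[:,2],[10,50,90]).round() if len(q) else 0)
E
```

```text
clock: 12.7
position: [537.3, -50.4, 63.1]
orientation: [0.0, 0.701, 0.713, 0.0]
force: [3.4, -1.7, 1.4]
finger_gap: 0.004
clock: 13.2
position: [507.0, -49.8, 62.5]
orientation: [-0.001, 0.701, 0.714, -0.001]
force: [-0.8, -0.3, 0.0]
finger_gap: -0.001
460 [-2.  0.  2.]
466 [-2.  0.  2.]
472 [-3.  0.  2.]
478 [-2.  4. 89.]
484 [86. 88. 90.]
490 [26. 86. 89.]
496 [24. 26. 28.]
502 [24. 26. 28.]
508 [24. 27. 29.]
514 [24. 27. 28.]
520 [24. 27. 29.]
526 [24. 26. 29.]
532 [24. 26. 28.]
538 [24. 26. 28.]
544 [23. 26. 28.]
550 [23. 26. 28.]
556 [25. 27. 31.]
562 [26. 31. 33.]
568 [28. 31. 44.]
574 [26. 32. 44.]
```

```bash
python3 -m inch '[[[8,0,0,0,-1],[8,0,0,0,-1],[0,0,20,0,-1],[0,0,40,0,-1],[0,0,45,0,-1]]]'
python3 -m inch '[[[0,0,45,0,-1],[0,0,0,0,-1],[0,0,0,0,-1],[0,0,0,0,-1]]]'
python3 - <<'E'
from h import *
c=r.capture('top'); save(c,'top2.png')
p=world(c,c['depth']>0)
for y in (-200,80):
    q=p[(p[:,0]>450)&(p[:,0]<560)&(abs(p[:,1]-y)<50)&(p[:,2]>82)&(p[:,2]<93)]; print(np.percentile(q[:,0],[2,50,98]))
for l in('jar','dish','bottle'):
    for d in r.silhouettes(c,l)[:1]: print(l,np.median(world(c,d['region']),0))
E
```

```text
clock: 13.75
position: [524.7, -50.2, 168.1]
orientation: [-0.001, 0.701, 0.714, -0.001]
force: [1.3, -0.1, 0.5]
finger_gap: 0.002
clock: 14.15
position: [524.5, -49.9, 211.9]
orientation: [-0.001, 0.7, 0.714, -0.001]
force: [0.2, -0.1, -0.2]
finger_gap: 0.001Traceback (most recent call last):
  File "<stdin>", line 5, in <module>
    return _quantile_unchecked(
        a, q, axis, out, overwrite_input, method, keepdims, weights)
    return _ureduce(a,
                    func=_quantile_ureduce_func,
    ...<5 lines>...
                    overwrite_input=overwrite_input,
                    method=method)
    r = func(a, **kwargs)
    result = _quantile(arr,
                       quantiles=q,
    ...<2 lines>...
                       out=out,
                       weights=wgt)
    slices_having_nans = np.isnan(arr[-1, ...])
                                  ~~~^^^^^^^^^
IndexError: index -1 is out of bounds for axis 0 with size 0
```

View pics/top2.png

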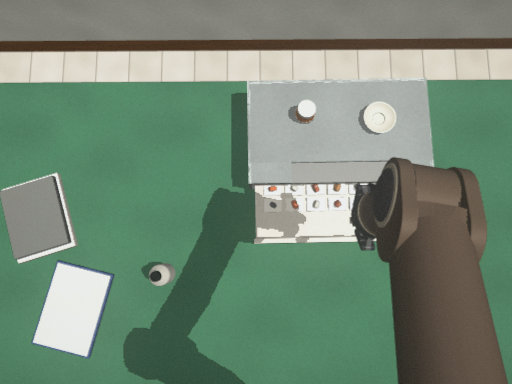

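Picture 2: the drawer is open, with its front edge at row ~240. The gripper hangs clear above the tray, and the jar (307,110), dish (380,118) and bottle (161,275) are in place. One last numeric check.

Run:
```python
from h import *
for n in('top','scene'):
    c=r.capture(n); p=world(c,c['depth']>0)
    q=p[(p[:,0]>450)&(p[:,0]<560)&(abs(p[:,1]-80)<60)&(p[:,2]>83)&(p[:,2]<93)]; print(n,len(q),np.percentile(q[:,0],[3,50,97]) if len(q) else '')
    for l in('jar','dish','bottle'):
        for d in r.silhouettes(c,l)[:1]: print(l,np.median(world(c,d['region']),0).round())
s=r.get_state();print(s['force'],s['position'],s['clock'])
```

```text
top 251 [477.81242941 484.37632576 489.46710888]
jar [785.  38. 144.]
dish [ 781. -147.  112.]
bottle [406. 380.  78.]
scene 179 [481.39841179 489.59504031 493.74545064]
jar [806.  41. 132.]
dish [ 774. -153.  112.]
bottle [424. 389.  55.]
[-0.63723739 -0.68039972 -0.12608672] [524.81787723 -50.31699466 212.63548997] 14.6
```

```bash
python3 -c "
from workcell import r
print(r.job_done())"
```

```text
the job is handed in; nothing more can be done
None
```

The drawer is out about 130 mm and let go, and the job was handed in at about 15 s on the robot's clock.

- **Finding the catch:** I slid the closed fingertips from the left end of the ledge at about 6–7 N. They dropped into the recess at y ≈ −60. The shutter gave about 2 N over its 8 mm.
- **Releasing the drawer:** I pressed the catch about 5 mm. The highest force I read was about 13 N, and the drawer sprang out about 50 mm.
- **Drawing it out:** I hooked the front panel from behind with the shut fingers, pulled it out, backed off and lifted clear.

**Last checks:**
- **Drawer:** it measures about 131 mm out from the top camera and about 129 mm from the scene camera, against the 120 mm needed. The 2 mm difference is within the cameras' calibration.
- **Jar, dish and bottle:** all three are within about 2 mm of where they started in both views.
- **Robot:** the gripper hangs at z ≈ 212 mm with only noise-level force readings.
- **Catch:** I did not check its release directly, but the fingers are well clear of it.

One checking script failed because the arm hid part of the panel. I reran it on the visible part without trouble.

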